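Gather the deburred clips in the tote's corner

ROBOT

A 6-joint arm with a two-finger parallel gripper is mounted at the origin on the work surface. World frame = base frame: x ahead of the robot, y to its left, z up, the work surface at z = 0. Lengths are in m, angles in rad, forces in N, time in s.
With the tool pointing down it reaches from about 0.375 to 0.925 m from the base axis. Payload 5.7 kg.
Tool frame: the origin (TCP) lies at the very end of the fingers, on their centre line; the grasp point (between the pads) lies 19 mm behind it; z points along the fingers, y is the line along which they close (so a half turn about z gives the same grasp; the last joint's range is limited). The gripper opens to 88 mm and grips with 3 to 60 N. Pads are 20 mm wide; open, the fingers measure 115 mm over their backs; the gripper's body (75 mm by 178 mm) begins 61 mm behind the grasp point.
Start: joints at [0.985, 0.359, 1.51, -0, 1.272, -0.115], TCP at [0.272, 0.535, 0.223] pointing down, gripper open.
Joint ranges: [-2.97, 2.97], [-1.01, 2.36], [0.21, 2.38], [-0.96, 4.11], [0.2, 2.71], [-2.98, 2.98]. Speed limits (rad/s): [2.39, 2.39, 3.14, 3.14, 3.14, 3.14].

INTERFACE

Orientations are given as a rotation vector (axis times angle).
In Python, from plant import env gives the robot as it stands.
- The arm moves only by the shell command python3 -m creep 'ROWS' [OPENING] [FORCE]. ROWS is JSON, a list of rows, each a list of 6 numbers: the shift along the tool's x, y, z each as a share of 0.75 m, from -1 to 1, then the turn, a rotation vector about the tool's x, y, z each as a share of pi/2 rad, from -1 to 1. A call has exactly 5 rows; each row is the pose to reach, as a shift and turn from the pose commanded when the call began, along the tool's axes at that moment; what a row does not reach only later rows make up. A row lasts 1/12 s, in which the tool goes at most 41.7 mm and 7.16 degrees, less where a joint would pass 70% of its speed; a pose out of reach is approached as far as the arm can. A call with a number of a shift or a turn outside -1 to 1 is refused whole. A call with a gripper value outside its range is refused whole. OPENING is the opening, from -1 (shut) to 1 (fully open), so that 0 is half open, set as the call begins (- or left out, the last holds). The fingers move at their own pace and stop on an object; FORCE is the grip in N (left out, the last holds). Time passes only in rows, so rows that repeat a pose let the fingers close, or fill a call up. It gives the time, the measured TCP pose, the force, the opening and the grip force at its end, in the units of the state.
- env.get_obs(): the state, without advancing time (a new reading comes with each control period).
- env.get_image(name): name is "scene" or "top" or "wrist"; returns a dict with "pixels" (400x640x3 uint8, red, green, blue), "range_z" (400x640 float32, m along the optical axis (not along the pixel's ray), 0 where there is no reading), "fx", "fy", "cx", "cy" (pixels), "extrinsics" (4x4, takes a point from camera to world coordinates). Camera axes: x right, y up, looking along -z (the intrinsics and any distortion apply to the point x, -y, -z); pixel columns grow to the right and rows downward; lengths in m; the calibration is good to about 2 mm. A picture is of the moment at which its call begins.
- env.close_job(): hands the job in; it is judged then, once.
The state is a dict: "t": time; "joint_pos": joint angles; "qd": joint speeds; "joint_torque": joint torques, N m; "position": TCP position; "eef_rot": TCP orientation; "contact_force": force on the tool from outside, world axes, zero at the start; "wrist_torque": the same for the moment, N m; "gripper_width": finger opening in m; "gripper_force": force on a finger pad.
Only numpy, scipy, OpenCV 4.12 (cv2) and the standard library are available. Lean on these libraries where they do the work, as an engineer would, in place of code of your own. Each camera call takes 0.05 s, during which the arm holds its last target. There are 200 camera calls.

TASK

One deburred amber clip still lies on the bench: put it into the grey tote with the other two. Then take hold of the tote and tip it, to about 30 degrees, so that all three clips slide together into its yellow corner, and finish while still holding it tipped and steady, leaning on nothing but the bench. Leave the white bung, the hook scraper and the pin vise where they lie.

Things in the scene. Friction and masses are not known exactly. Their poses are not given: they have to be found in the camera images.
- tote: open grey polypropylene tote, 170 mm (its x) by 250 mm (its y), 45 mm high, walls 4 mm, floor 5 mm thick, about 0.35 kg, loose on the bench; origin at the centre of its underside, z up out of its mouth. Its inside is slick (friction about 0.16): clips slide on it and along its walls into the lowest corner within 2 s when it is tipped 30 degrees straight towards that corner
- tote_tab (a point): red upright grip tab on the tote's wall that faces its +x, at the end farther from the yellow corner: 12 mm thick (tote x), 56 mm long (tote y), rising 37 mm above the rim to 82 mm above the tote's underside; this point is the middle of its free part at tote (85, -70, 66) mm; pinch it from above across its thickness
- tote_corner (a point): the inner floor corner of the tote that is painted yellow, at tote (-81, 121, 5) mm; diagonally opposite the grip tab
- clip1: translucent amber plastic clip, a U channel 36 mm long (its x), 24 mm wide over its two 4 mm flanges (its y), 14 mm high, 12 g, open side up; origin at the centre of its underside; it slides easily in the tote; starts lying in the tote
- clip2: translucent amber plastic clip, a U channel 36 mm long (its x), 24 mm wide over its two 4 mm flanges (its y), 14 mm high, 12 g, open side up; origin at the centre of its underside; it slides easily in the tote; starts lying in the tote
- clip3: translucent amber plastic clip, a U channel 36 mm long (its x), 24 mm wide over its two 4 mm flanges (its y), 14 mm high, 12 g, open side up; origin at the centre of its underside; it slides easily in the tote; the one that starts on the bench
- bung: white drum bung, 58 mm diameter, 28 mm high, origin under its centre; leave alone
- scraper: hook scraper lying flat: cork handle 95 mm long towards its -x, steel rod with hooked end to +x, 200 mm overall, 18 mm high; origin at the inner end of the handle, on the bench; leave alone
- pin_vise: nickel-plated pin vise lying along its x, 85 mm long, 12 mm thick, origin under its middle; leave alone
- parts_box: grey steel parts box with shut lid and toggle catch, 166 by 246 mm, 98 mm high, fixed to the bench; origin under its centre
There are look-alikes about, which are no part of the job. What is shaped like the clip3 but black or turquoise is not meant.

How it is judged:
On the way:
1. the third clip lies in the tote, let go, with the tote still flat on the bench (x of clip3 in the frame of tote between -0.081 and 0.081 m and y of clip3 in the frame of tote between -0.121 and 0.121 m and z of clip3 in the frame of tote between -0.005 and 0.035 m and contact force between the fingers and clip3 below 0.1 N and angle between tote's own z axis and vertical below 0.1 rad), for 0.2 s.
At the end, for the whole second after the job is handed in: the tote is held still in the fingers, tipped 20 to 45 degrees from level and touching none of the other bench things; all three clips lie still inside it, untouched by the robot, each one's origin within 100 mm of the yellow inner corner (angle between tote's own z axis and vertical between 0.35 and 0.79 rad and contact force between the fingers and tote above 1 N and linear speed of each of tote, clip1, clip2, clip3 below 0.03 m/s and distance between each of clip1, clip2, clip3 and tote_corner below 0.1 m and z of clip1 in the frame of tote between -0.005 and 0.045 m and contact force between each of the arm, the fingers and clip1 below 0.1 N and z of clip2 in the frame of tote between -0.005 and 0.045 m and contact force between each of the arm, the fingers and clip2 below 0.1 N and z of clip3 in the frame of tote between -0.005 and 0.045 m and contact force between each of the arm, the fingers and clip3 below 0.1 N and contact force between tote and bung below 0.2 N and contact force between tote and scraper below 0.2 N and contact force between tote and pin_vise below 0.2 N and contact force between tote and parts_box below 0.2 N); the arm keeps its last pose, push and grip.
It fails at once if the bung, the scraper or the pin vise was moved by more than 30 mm (distance of any of bung, scraper, pin_vise from where it was at the start of the episode above 0.03 m).
It also fails if it takes over 51 s, if anything falls off the work surface, if the arm or the gripper's body presses on something with over 40 N, if the wrist force passes 120 N, or if a joint passes its speed limit or range.

## Working session

There is one attempt and no reset: what is moved stays moved. The work goes in short steps, Python scripts to look and compute and a shell command to move; the robot and the scene stay as the last step left them, time stands still between calls to the robot, and variables do not carry over. Pictures are saved under pics/ and viewed, at most 10 in all, crops included, and the job is handed in when it is done.

```bash
mkdir -p pics; ls
python3 - <<'E'
from plant import env
import cv2,pickle
for n in("top","scene"):
    d=env.get_image(n); pickle.dump(d,open(f"pics/{n}.pkl","wb"))
    cv2.imwrite(f"pics/{n}0.png",d["pixels"][:,:,::-1]); print(n,d["fx"],d["cx"],d["cy"],d["extrinsics"].round(3).tolist(), [k for k in d])
o=env.get_obs();print({k:o[k] for k in("t","position","eef_rot","contact_force","gripper_width")})
E
```

```text
pics
top 461.27472675782946 319.49203816662293 200.40622223422545 [[-0.048, 0.977, -0.207, 0.348], [-0.999, -0.046, 0.014, 0.087], [0.004, 0.207, 0.978, 1.394], [0.0, 0.0, 0.0, 1.0]] ['pixels', 'range_z', 'fx', 'fy', 'cx', 'cy', 'extrinsics']
scene 480.25981234927366 303.55604271974397 201.22509234674774 [[0.789, -0.301, 0.535, 1.216], [0.614, 0.407, -0.676, -0.692], [-0.014, 0.863, 0.506, 0.663], [0.0, 0.0, 0.0, 1.0]] ['pixels', 'range_z', 'fx', 'fy', 'cx', 'cy', 'extrinsics']
{'t': 0.1, 'position': array([0.27182226, 0.53420682, 0.22188716]), 'eef_rot': array([-7.32584863e-01, -3.05443858e+00,  2.48592551e-03]), 'contact_force': array([ 0.72687978, -0.05082567,  0.98049918]), 'gripper_width': 0.08764187063808716}
```

View pics/top0.png

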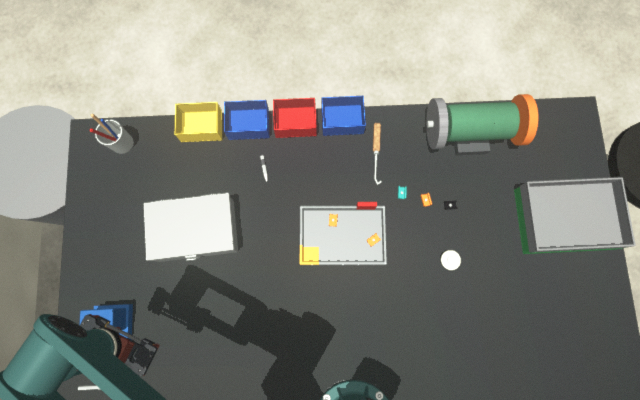

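View pics/scene0.png

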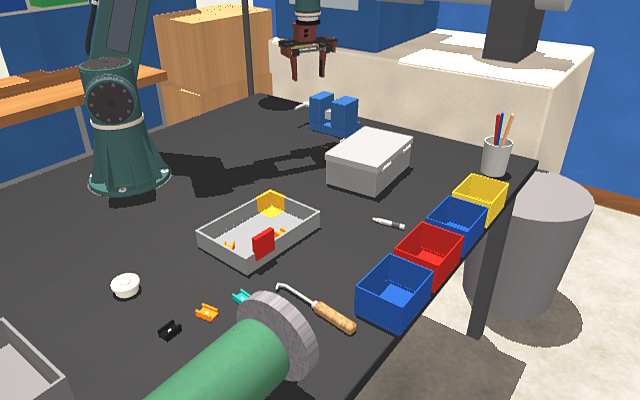

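Top view: the amber clip lies on the bench at (426,200), between the turquoise (402,192) and black (450,205) ones. The tote is at (343,235) with its tab at (367,205) and yellow corner at (310,255). The bung is at (451,260), the scraper at (377,155), and the parts box at (190,227). The scene view agrees.

```bash
cat > h.py <<'E'
import numpy as np,cv2
from scipy.spatial.transform import Rotation as R
def world(d):
    v,u=np.mgrid[:400,:640]; z=d["range_z"]
    p=np.stack([(u-d["cx"])/d["fx"]*z,-(v-d["cy"])/d["fy"]*z,-z],-1)
    E=d["extrinsics"]; return p@E[:3,:3].T+E[:3,3]
def hsv(d): return cv2.cvtColor(d["pixels"],cv2.COLOR_RGB2HSV)
def blob(d,W,box,lo,hi,zmin=-1,zmax=9):
    m=cv2.inRange(hsv(d),lo,hi)>0; b=np.zeros_like(m); u0,v0,u1,v1=box; b[v0:v1,u0:u1]=1
    m&=b&(W[...,2]>zmin)&(W[...,2]<zmax)&(d["range_z"]>0); P=W[m]
    r=cv2.minAreaRect((P[:,:2]*1000).astype(np.float32))
    return len(P),np.r_[P.mean(0),P[:,2].max()].round(4),[np.round(x,1) for x in r],cv2.boxPoints(r).round(0).tolist()
def go(pos,rot):
    "shift/turn shares in tool axes from current pose"
    from plant import env
    o=env.get_obs(); A=R.from_rotvec(o["eef_rot"])
    print("shift",(A.inv().apply(np.array(pos)-o["position"])/.75).round(4),"turn",((A.inv()*rot).as_rotvec()/(np.pi/2)).round(4))
E
python3 - <<'E'
from h import *; import pickle
d=pickle.load(open("pics/top.pkl","rb"));W=world(d)
print("clip3",blob(d,W,(415,185,438,215),(8,120,120),(28,255,255)))
print("teal",blob(d,W,(392,180,412,202),(75,80,80),(100,255,255)))
print("tab",blob(d,W,(350,195,385,215),(0,150,60),(6,255,255)))
print("yel",blob(d,W,(295,240,322,270),(20,150,120),(30,255,255)))
print("c1",blob(d,W,(325,210,345,230),(8,120,120),(28,255,255)))
print("c2",blob(d,W,(362,230,384,250),(8,120,120),(28,255,255)))
print("bung",blob(d,W,(438,245,465,275),(0,0,120),(180,60,255)))
print("rim",blob(d,W,(290,195,395,275),(0,0,60),(180,255,255),.035,.055))
print("box",blob(d,W,(135,185,245,265),(0,0,60),(180,255,255),.08,.12))
print("black",W[205,450],W[235,343],W[150,300])
s=pickle.load(open("pics/scene.pkl","rb"));V=world(s)
print("tabS",blob(s,V,(245,222,280,265),(0,150,60),(6,255,255)))
print("clip3S",blob(s,V,(190,298,222,325),(8,120,120),(28,255,255)))
from plant import env
print(R.from_rotvec(env.get_obs()["eef_rot"]).as_matrix().round(3))
E
```

```text
clip3 (109, array([ 0.6293, -0.2605,  0.0072,  0.0181]), [array([ 630.5, -262. ]), array([41. , 31.7]), np.float64(9.2)], [[608.0, -250.0], [613.0, -281.0], [653.0, -274.0], [648.0, -243.0]])
teal (108, array([ 0.6559, -0.1888,  0.0063,  0.018 ]), [array([ 657.5, -189.6]), array([29.1, 39.7]), np.float64(84.0)], [[636.0, -202.0], [676.0, -206.0], [679.0, -177.0], [639.0, -173.0]])
tab (131, array([ 0.6077, -0.0684,  0.0742,  0.0878]), [array([609.1, -68.1]), array([55.2, 12.8]), np.float64(86.9)], [[601.0, -95.0], [614.0, -96.0], [617.0, -41.0], [604.0, -40.0]])
yel (48, array([0.4722, 0.1171, 0.0057, 0.0125]), [array([479. , 104.9]), array([45.2, 42. ]), np.float64(87.3)], [[457.0, 83.0], [499.0, 81.0], [501.0, 126.0], [459.0, 128.0]])
c1 (81, array([0.5785, 0.0302, 0.0131, 0.0241]), [array([578.7,  30.1]), array([23.9, 36. ]), np.float64(80.0)], [[559.0, 21.0], [594.0, 15.0], [598.0, 39.0], [563.0, 45.0]])
c2 (77, array([ 0.513 , -0.0881,  0.0117,  0.0258]), [array([512.9, -88.5]), array([21.5, 34.9]), np.float64(33.5)], [[494.0, -80.0], [514.0, -109.0], [531.0, -97.0], [512.0, -68
[... 434 characters left out ...]
 [array([563.3, 444.9]), array([184.1, 247.2]), np.float64(4.4)], [[462.0, 561.0], [481.0, 315.0], [664.0, 329.0], [646.0, 575.0]])
black [ 0.60935232 -0.33420999  0.00214335] [0.53176945 0.00089818 0.0053796 ] [0.80656897 0.12034101 0.00721132]
tabS (513, array([ 0.615 , -0.0764,  0.0567,  0.0814]), [array([612.5, -73. ]), array([58.5, 16.5]), np.float64(88.4)], [[603.0, -102.0], [620.0, -102.0], [622.0, -44.0], [605.0, -44.0]])
clip3S (272, array([ 0.6304, -0.2627,  0.0054,  0.0153]), [array([ 623.5, -257.7]), array([51.3, 39.7]), np.float64(10.2)], [[595.0, -243.0], [602.0, -282.0], [652.0, -273.0], [645.0, -234.0]])
[[-0.891  0.454 -0.001]
 [ 0.454  0.891 -0.001]
 [ 0.    -0.002 -1.   ]]
```

```bash
cat > g.py <<'E'
# usage: g.py x y z yaw_of_tool_y_deg  -> shares for a tool-down pose
import sys; from h import *
x,y,z,a=map(float,sys.argv[1:]); a=np.radians(a); Y=np.array([np.cos(a),np.sin(a),0]); Z=np.array([0,0,-1.])
go((x,y,z),R.from_matrix(np.stack([np.cross(Y,Z),Y,Z],1)))
E
python3 g.py .63 -.2615 .15 99
```

```text
shift [-0.9069 -0.7287  0.0969] turn [-0.001  -0.0004 -0.3997]
```

```bash
python3 -m creep '[[-0.9,-0.73,0,0,0,0],[-0.9,-0.73,0,0,0,0],[-0.9,-0.73,0,0,0,0],[-0.9,-0.73,0,0,0,0],[-0.9,-0.73,0,0,0,0]]' 0.1 10
python3 -m creep '[[-0.65,-0.52,0,0,0,0],[-0.65,-0.52,0,0,0,0],[-0.65,-0.52,0,0,0,0],[-0.65,-0.52,0,0,0,0],[-0.65,-0.52,0,0,0,0]]'
python3 g.py .63 -.2615 .12 99
```

```text
t: 0.52
position: [0.3568, 0.3425, 0.2223]
eef_rot: [-0.731, -3.055, 0.001]
contact_force: [1.3, 0.2, 0.2]
gripper_width: 0.0575
gripper_force: 0.0
t: 0.93
position: [0.4429, 0.1526, 0.2226]
eef_rot: [-0.732, -3.055, 0.0]
contact_force: [1.0, 0.7, 0.3]
gripper_width: 0.0485
gripper_force: 0.0
shift [-0.4728 -0.3789  0.1367] turn [-1.000e-04 -1.000e-04 -3.996e-01]
```

```bash
python3 -m creep '[[-0.47,-0.38,0,0,0,-0.4],[-0.47,-0.38,0,0,0,-0.4],[-0.47,-0.38,0,0,0,-0.4],[-0.47,-0.38,0,0,0,-0.4],[-0.47,-0.38,0,0,0,-0.4]]' >/dev/null
python3 g.py .63 -.2615 .12 99
```

```text
shift [-0.1145 -0.3372  0.1364] turn [ 0.0002 -0.0004 -0.0376]
```

```bash
python3 -m creep '[[-0.115,-0.337,0.05,0,0,-0.03],[-0.115,-0.337,0.13,0,0,-0.03],[-0.115,-0.337,0.13,0,0,-0.03],[-0.115,-0.337,0.13,0,0,-0.03],[-0.115,-0.337,0.13,0,0,-0.03]]' >/dev/null
python3 -m creep '[[0,-0.08,0,0,0,0],[0,-0.1,0,0,0,0],[0,-0.08,0,0,0,0],[0,-0.08,0,0,0,0],[0,-0.08,0,0,0,0]]'
python3 - <<'E'
from h import *; from plant import env
d=env.get_image("wrist");W=world(d);cv2.imwrite("pics/w1.png",d["pixels"][:,:,::-1])
print(blob(d,W,(0,0,640,400),(8,120,120),(28,255,255),-.01,.03))
E
python3 g.py .63 -.2615 .12 99
```

```text
t: 2.18
position: [0.6075, -0.2536, 0.1536]
eef_rot: [0.219, -3.133, -0.002]
contact_force: [-0.0, -0.0, 0.2]
gripper_width: 0.0482
gripper_force: 0.0
(3034, array([ 0.5745, -0.1226,  0.01  ,  0.0203]), [array([ 565.9, -127.8]), array([124.1, 314. ]), np.float64(10.5)], [[476.0, 15.0], [534.0, -294.0], [656.0, -271.0], [598.0, 38.0]])
shift [-0.028  -0.0149  0.0451] turn [ 0.0005 -0.0006 -0.0105]
```

View pics/w1.png

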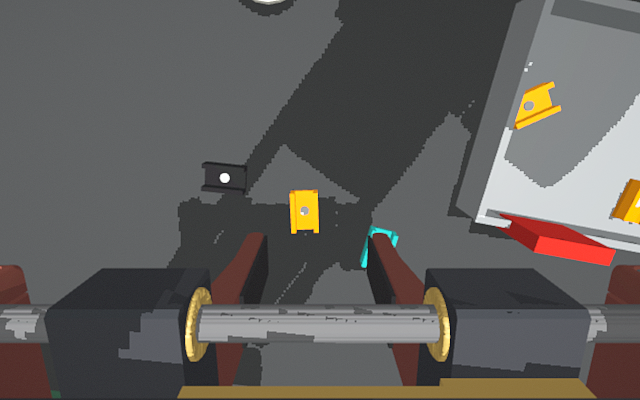

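The wrist view shows clip3 at (305,212) between the fingers, with its flanges left and right. Black is at (225,177) and turquoise at (380,245), both clear.

Run:
```python
from h import *; from plant import env
d=env.get_image("wrist");W=world(d)
print(blob(d,W,(280,180,330,245),(8,120,120),(28,255,255),-.01,.03))
print(blob(d,W,(280,180,330,245),(8,120,120),(28,255,255),.009,.03))
```

```text
(1123, array([ 0.6296, -0.2617,  0.0062,  0.015 ]), [array([ 632.5, -261.7]), array([42.5, 26.6]), np.float64(8.1)], [[610.0, -252.0], [613.0, -278.0], [655.0, -272.0], [652.0, -246.0]])
(385, array([ 0.6291, -0.2612,  0.0129,  0.015 ]), [array([ 629.5, -261. ]), array([36.1, 24.1]), np.float64(9.3)], [[610.0, -252.0], [614.0, -276.0], [649.0, -270.0], [645.0, -246.0]])
```

```bash
python3 -m creep '[[-0.029,-0.015,0.05,0,0,-0.01],[-0.029,-0.015,0.1,0,0,-0.01],[-0.029,-0.015,0.14,0,0,-0.01],[-0.029,-0.015,0.17,0,0,-0.01],[-0.029,-0.015,0.185,0,0,-0.01]]' >/dev/null
python3 g.py .63 -.2612 .003 99.2
```

```text
shift [-0.0008 -0.0012  0.0122] turn [ 0.0019 -0.0026 -0.0023]
```

```bash
python3 -m creep '[[0,0,0.01,0,0,0],[0,0,0.012,0,0,0],[0,0,0.012,0,0,0],[0,0,0.012,0,0,0],[0,0,0.012,0,0,0]]'
python3 -m creep '[[0,0,0,0,0,0],[0,0,0,0,0,0],[0,0,0,0,0,0],[0,0,0,0,0,0],[0,0,0,0,0,0]]' -1 10
python3 -m creep '[[0,0,0,0,0,0],[0,0,-0.04,0,0,0],[0,0,-0.08,0,0,0],[0,0,-0.12,0,0,0],[0,0,-0.15,0,0,0]]'
python3 g.py .50 .05 .115 87
```

```text
t: 3.12
position: [0.6326, -0.2632, 0.0083]
eef_rot: [-0.244, 3.13, -0.003]
contact_force: [0.0, -0.7, 0.5]
gripper_width: 0.0484
gripper_force: 0.0
t: 3.53
position: [0.6315, -0.2627, 0.0068]
eef_rot: [-0.244, 3.132, -0.0]
contact_force: [0.8, 0.8, 2.9]
gripper_width: 0.024
gripper_force: 10.0
t: 3.95
position: [0.6319, -0.2629, 0.1212]
eef_rot: [-0.244, 3.131, -0.002]
contact_force: [0.8, -1.1, -1.4]
gripper_width: 0.0239
gripper_force: 10.0
shift [0.1092 0.4394 0.0076] turn [-0.0006  0.0009  0.1323]
```

```bash
python3 -m creep '[[0.109,0.44,0,0,0,0.13],[0.109,0.44,0,0,0,0.13],[0.109,0.44,0,0,0,0.13],[0.109,0.44,0,0,0,0.13],[0.109,0.44,0,0,0,0.13]]' >/dev/null
python3 g.py .50 .05 .1 87
```

```text
shift [0.0737 0.1553 0.0252] turn [0.     0.     0.0018]
```

```bash
python3 -m creep '[[0.074,0.155,0,0,0,0],[0.074,0.155,0,0,0,0],[0.074,0.155,0,0,0,0],[0.074,0.155,0,0,0,0],[0.074,0.155,0.03,0,0,0]]'
python3 g.py .50 .05 .013 87
```

```text
t: 4.78
position: [0.5022, 0.0506, 0.0992]
eef_rot: [0.07, 3.135, 0.0]
contact_force: [0.4, -0.3, -0.1]
gripper_width: 0.0238
gripper_force: 10.0
shift [ 0.0035 -0.001   0.1149] turn [0.0002 0.0037 0.0048]
```

```bash
python3 -m creep '[[0,0,0.04,0,0,0],[0,0,0.08,0,0,0],[0,0,0.1,0,0,0],[0,0,0.114,0,0,0],[0,0,0.114,0,0,0]]'
python3 -m creep '[[0,0,0,0,0,0],[0,0,0,0,0,0],[0,0,0,0,0,0],[0,0,0,0,0,0],[0,0,0,0,0,0]]' 0
python3 -m creep '[[0,0,0,0,0,0],[0,0,-0.03,0,0,0],[0,0,-0.08,0,0,0],[0,0,-0.13,0,0,0],[0,0,-0.18,0,0,0]]'
python3 - <<'E'
from h import *; from plant import env
d=env.get_image("top");W=world(d);cv2.imwrite("pics/t2.png",d["pixels"][150:300,250:500,::-1].repeat(3,0).repeat(3,1)[:,:,:])
print("tab",blob(d,W,(350,195,390,215),(0,150,60),(6,255,255)))
print("rim",blob(d,W,(290,195,395,275),(0,0,60),(180,255,255),.035,.055))
w=env.get_image("wrist");cv2.imwrite("pics/w2.png",w["pixels"][:,:,::-1])
E
python3 g.py .612 -.068 .17 177.3
```

```text
t: 5.2
position: [0.5, 0.048, 0.0093]
eef_rot: [-0.077, -3.138, 0.0]
contact_force: [0.1, 0.3, 1.3]
gripper_width: 0.0239
gripper_force: 10.0
t: 5.62
position: [0.5014, 0.0482, 0.0117]
eef_rot: [0.077, 3.139, -0.0]
contact_force: [-0.4, -0.5, -0.0]
gripper_width: 0.0441
gripper_force: 0.0
t: 6.03
position: [0.5001, 0.0483, 0.1474]
eef_rot: [-0.077, -3.139, 0.0]
contact_force: [0.1, 0.5, 0.0]
gripper_width: 0.044
gripper_force: 0.0
tab (55, array([ 0.6055, -0.0831,  0.0848,  0.5592]), [array([568.9, -48.4]), array([ 23.6, 130.3]), np.float64(48.8)], [[512.0, -14.0], [610.0, -100.0], [626.0, -82.0], [528.0, 3.0]])
rim (329, array([ 0.4889, -0.0476,  0.0444,  0.0529]), [array([528.1,   4. ]), array([250.9, 172.9]), np.float64(87.3)], [[436.0, -117.0], [608.0, -125.0], [620.0, 125.0], [448.0, 133.0]])
shift [-0.1501 -0.1478 -0.0227] turn [-0.0056  0.0056 -1.0009]
```

View pics/w2.png

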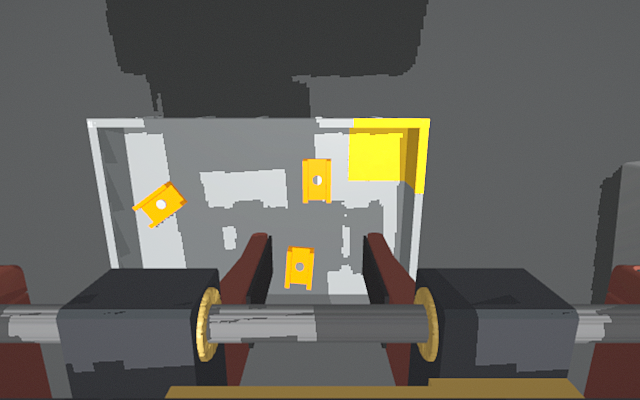

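All three clips are now in the tote, with clip3 at (316,180) next to the yellow corner and clear of the fingers; the tote has not shifted. Next is the tab.

```bash
python3 -m creep '[[-0.15,-0.155,-0.03,0,0,0.5],[-0.15,-0.155,-0.03,0,0,0.5],[-0.15,-0.155,-0.03,0,0,0.5],[-0.15,-0.155,-0.03,0,0,0.5],[-0.15,-0.155,-0.03,0,0,0.5]]' >/dev/null
python3 -m creep '[[0,0,0,0,0,0.5],[0,0,0,0,0,0.5],[0,0,0,0,0,0.5],[0,0,0,0,0,0.5],[0,0,0,0,0,0.5]]' >/dev/null
python3 g.py .611 -.070 .13 -2.7
```

```text
shift [0.0027 0.0065 0.0499] turn [-0.0009 -0.0003  0.1991]
```

```bash
python3 -m creep '[[0.003,0.006,0.02,0,0,0.2],[0.003,0.006,0.05,0,0,0.2],[0.003,0.006,0.05,0,0,0.2],[0.003,0.006,0.05,0,0,0.2],[0.003,0.006,0.05,0,0,0.2]]' 0 20
python3 - <<'E'
from h import *; from plant import env
w=env.get_image("wrist");W=world(w);cv2.imwrite("pics/w3.png",w["pixels"][:,:,::-1])
print("tab",blob(w,W,(0,0,640,400),(0,180,60),(5,255,255),.075,.09))
E
python3 g.py .611 -.070 .05 -2.7
```

```text
t: 7.38
position: [0.6108, -0.0698, 0.1302]
eef_rot: [-2.265, -2.176, 0.001]
contact_force: [-0.1, 0.2, 0.6]
gripper_width: 0.0437
gripper_force: 0.0
tab (1621, array([ 0.6109, -0.0682,  0.081 ,  0.0832]), [array([610.9, -70.1]), array([56.4, 11.2]), np.float64(87.5)], [[604.0, -98.0], [615.0, -99.0], [618.0, -42.0], [607.0, -42.0]])
shift [-0.     -0.0004  0.1077] turn [-0.      0.0001  0.0046]
```

View pics/w3.png

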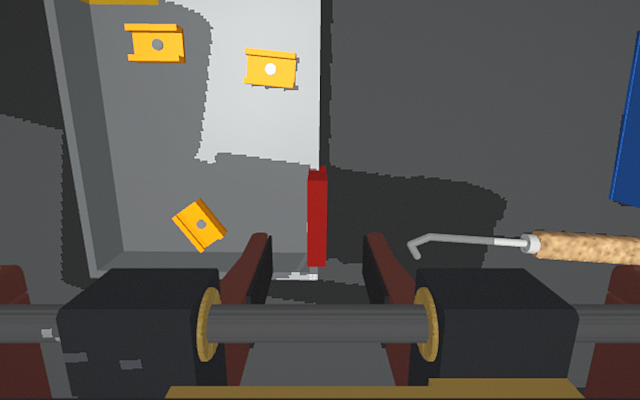

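The red tab (317,220) is centred between the fingers, and the scraper hook (415,245) lies well below them. Descend and grip.

```bash
python3 -m creep '[[0,0,0.04,0,0,0],[0,0,0.08,0,0,0],[0,0,0.1,0,0,0],[0,0,0.106,0,0,0],[0,0,0.106,0,0,0]]' 0
python3 -m creep '[[0,0,0,0,0,0],[0,0,0,0,0,0],[0,0,0,0,0,0],[0,0,0,0,0,0],[0,0,0,0,0,0]]' -1 55
cat > tip.py <<'E'
# shares for tipping by a degrees about the outer corner under the yellow corner; T = held pose saved at 0 deg
import sys; from h import *; import json,os
from plant import env
if not os.path.exists("held.json"):
    o=env.get_obs(); json.dump([list(o["position"]),list(o["eef_rot"])],open("held.json","w"))
p,r=json.load(open("held.json")); p=np.array(p)
yaw=R.from_euler("z",-2.7,degrees=True); c=yaw.apply([-.085,.125,0])+[.5285,.004,.0]
d=np.array([-81,121,0.]); d=d/np.linalg.norm(d); k=yaw.apply(np.cross([0,0,1],d))
for a in map(float,sys.argv[1:]):
    Q=R.from_rotvec(k*np.radians(a)); print(a); go(c+Q.apply(p-c)+[0,0,.003*min(1,a/5)],Q*R.from_rotvec(r))
E
python3 tip.py 3 6 9 12 15
```

```text
t: 7.85
position: [0.6107, -0.0699, 0.0507]
eef_rot: [-2.266, -2.174, 0.002]
contact_force: [0.7, -0.1, -0.5]
gripper_width: 0.0438
gripper_force: 0.0
t: 8.27
position: [0.6117, -0.0701, 0.0523]
eef_rot: [2.267, 2.173, 0.001]
contact_force: [-3.9, -0.2, 3.8]
gripper_width: 0.0137
gripper_force: 1.8
3.0
shift [ 0.0034 -0.0023 -0.0203] turn [-0.0184 -0.0278 -0.    ]
6.0
shift [ 0.0076 -0.005  -0.0395] turn [-0.0368 -0.0556 -0.0001]
9.0
shift [ 0.0126 -0.0083 -0.0569] turn [-0.0552 -0.0834 -0.0001]
12.0
shift [ 0.0183 -0.0121 -0.0739] turn [-7.360e-02 -1.112e-01 -1.000e-04]
15.0
shift [ 0.0248 -0.0163 -0.0905] turn [-9.20e-02 -1.39e-01 -1.00e-04]
```

```bash
python3 -m creep '[[0,0,0,0,0,0],[0,0,0,0,0,0],[0,0,0,0,0,0],[0,0,0,0,0,0],[0,0,0,0,0,0]]' -1 55; rm held.json
python3 tip.py 1.5 3 4.5 6 7.5
```

```text
t: 8.68
position: [0.6112, -0.07, 0.0522]
eef_rot: [2.268, 2.174, -0.0]
contact_force: [-2.4, 0.1, 6.3]
gripper_width: 0.0119
gripper_force: 55.0
1.5
shift [ 0.0016 -0.0011 -0.0102] turn [-0.0092 -0.0139 -0.    ]
3.0
shift [ 0.0034 -0.0023 -0.0203] turn [-0.0184 -0.0278 -0.    ]
4.5
shift [ 0.0054 -0.0036 -0.0303] turn [-0.0276 -0.0417 -0.    ]
6.0
shift [ 0.0076 -0.005  -0.0395] turn [-0.0368 -0.0556 -0.    ]
7.5
shift [ 0.01   -0.0066 -0.0482] turn [-0.046  -0.0695 -0.    ]
```

```bash
python3 -m creep '[[0.0016,-0.001,-0.01,-0.009,-0.014,0],[0.0034,-0.0023,-0.02,-0.018,-0.028,0],[0.0054,-0.0036,-0.03,-0.028,-0.042,0],[0.0076,-0.005,-0.0395,-0.037,-0.056,0],[0.01,-0.0066,-0.048,-0.046,-0.07,0]]' - 60
python3 tip.py 9 11 13 15 17
```

```text
t: 9.1
position: [0.6063, -0.0622, 0.0874]
eef_rot: [2.174, 2.084, -0.045]
contact_force: [0.2, 1.2, -4.7]
gripper_width: 0.012
gripper_force: 60.0
9.0
shift [ 0.0014 -0.0007 -0.0101] turn [-0.0091 -0.0128  0.    ]
11.0
shift [ 0.0039 -0.0023 -0.022 ] turn [-0.0214 -0.0314  0.    ]
13.0
shift [ 0.0066 -0.0042 -0.0337] turn [-0.0336 -0.0499  0.    ]
15.0
shift [ 0.0098 -0.0062 -0.0454] turn [-0.0459 -0.0684  0.    ]
17.0
shift [ 0.0132 -0.0085 -0.0569] turn [-0.0582 -0.0869  0.    ]
```

```bash
python3 -m creep '[[0.0014,-0.0008,-0.01,-0.009,-0.013,0],[0.0039,-0.0024,-0.022,-0.021,-0.031,0],[0.0066,-0.0042,-0.034,-0.034,-0.05,0],[0.0098,-0.0062,-0.0455,-0.046,-0.0685,0],[0.0132,-0.0085,-0.057,-0.058,-0.087,0]]'
python3 tip.py 19 21 23 25 27
```

```text
t: 9.52
position: [0.5973, -0.0471, 0.1282]
eef_rot: [2.058, 1.973, -0.094]
contact_force: [-0.4, 0.3, -3.5]
gripper_width: 0.0113
gripper_force: 60.0
19.0
shift [ 0.0021 -0.0011 -0.0117] turn [-0.0126 -0.0184 -0.    ]
21.0
shift [ 0.0046 -0.0028 -0.0236] turn [-0.0248 -0.037  -0.    ]
23.0
shift [ 0.0075 -0.0047 -0.0353] turn [-0.0371 -0.0555 -0.    ]
25.0
shift [ 0.0107 -0.0069 -0.0469] turn [-0.0494 -0.074  -0.    ]
27.0
shift [ 0.0143 -0.0092 -0.0583] turn [-0.0616 -0.0925  0.    ]
```

```bash
python3 -m creep '[[0.0021,-0.0012,-0.0117,-0.0126,-0.0185,0],[0.0046,-0.0028,-0.0236,-0.025,-0.037,0],[0.0075,-0.0047,-0.0353,-0.037,-0.0555,0],[0.0107,-0.0069,-0.047,-0.05,-0.074,0],[0.0143,-0.0092,-0.058,-0.062,-0.0925,0]]'
python3 tip.py 28 29 30 31
```

```text
t: 9.93
position: [0.5844, -0.0257, 0.166]
eef_rot: [1.933, 1.853, -0.141]
contact_force: [-0.0, -0.1, -4.3]
gripper_width: 0.0117
gripper_force: 60.0
28.0
shift [ 0.0009 -0.0005 -0.0062] turn [-0.0058 -0.0094 -0.0001]
29.0
shift [ 0.0021 -0.0013 -0.0122] turn [-0.0119 -0.0187 -0.0001]
30.0
shift [ 0.0033 -0.0021 -0.0181] turn [-0.018  -0.0279 -0.0001]
31.0
shift [ 0.0046 -0.0029 -0.024 ] turn [-0.0242 -0.0372 -0.0001]
```

```bash
python3 -m creep '[[0.0009,-0.0005,-0.0062,-0.0058,-0.0094,0],[0.0021,-0.0013,-0.0122,-0.012,-0.0187,0],[0.0033,-0.0021,-0.018,-0.018,-0.028,0],[0.0046,-0.0029,-0.024,-0.024,-0.037,0],[0.0046,-0.0029,-0.024,-0.024,-0.037,0]]'
for i in 1 2 3 4 5; do python3 -m creep '[[0,0,0,0,0,0],[0,0,0,0,0,0],[0,0,0,0,0,0],[0,0,0,0,0,0],[0,0,0,0,0,0]]' > last; done; cat last
cat > chk.py <<'E'
import sys; from h import *; from plant import env
n=sys.argv[1]
for c,b in(("top",(270,180,420,290)),("wrist",(0,0,640,400)),("scene",(170,170,350,290))):
    d=env.get_image(c);cv2.imwrite(f"pics/{c}{n}.png",d["pixels"][:,:,::-1]);W=world(d)
    m=cv2.inRange(hsv(d),(8,120,120),(19,255,255)); q=np.zeros_like(m);q[b[1]:b[3],b[0]:b[2]]=255; k,l,s,ce=cv2.connectedComponentsWithStats(m&q)
    for i in range(1,k):
        if s[i,4]>15: print(c,"clip px",ce[i].round(),s[i,4],np.median(W[l==i],0).round(3))
    m=cv2.inRange(hsv(d),(24,150,80),(32,255,255))>0; q=q>0; P=W[m&q]
    if len(P): print(c,"yellow lowest",np.percentile(P,1,0).round(3),P[P[:,2].argmin()].round(3),len(P))
    m=cv2.inRange(hsv(d),(0,0,60),(180,40,255))>0; P=W[m&q&(W[...,2]>.01)&(W[...,2]<.2)&(W[...,0]<.62)]
    for _ in range(1):
        best=None; g=np.random.default_rng(0)
        for _ in range(400):
            t=P[g.choice(len(P),3)]; v=np.cross(t[1]-t[0],t[2]-t[0]); L=np.linalg.norm(v)
            if L<1e-4: continue
            v/=L; v*=np.sign(v[2]); e=abs((P-t[0])@v)<.004
            if abs(v[2])>.6 and (best is None or e.sum()>best[0]): best=(e.sum(),v)
        if best: print(c,"plane",best[0],len(P),best[1].round(3),"tilt",np.degrees(np.arccos(best[1][2])).round(1))
E
python3 chk.py 5
```

```text
t: 10.35
position: [0.5781, -0.0149, 0.1798]
eef_rot: [1.884, 1.808, -0.159]
contact_force: [-0.4, -0.5, -4.0]
gripper_width: 0.0117
gripper_force: 60.0
t: 12.43
position: [0.5791, -0.0158, 0.1803]
eef_rot: [1.884, 1.806, -0.158]
contact_force: [-0.1, -0.2, -4.0]
gripper_width: 0.0117
gripper_force: 60.0
top plane 1454 2288 [-0.253  0.441  0.861] tilt 30.6
wrist clip px [557. 211.] 2352 [ 2.22  -1.146 -0.701]
wrist clip px [310. 387.] 34 [0.552 0.049 0.262]
wrist plane 79205 88744 [-0.248  0.445  0.86 ] tilt 30.6
scene plane 660 2671 [-0.093 -0.783  0.615] tilt 52.0
```

View pics/scene5.png

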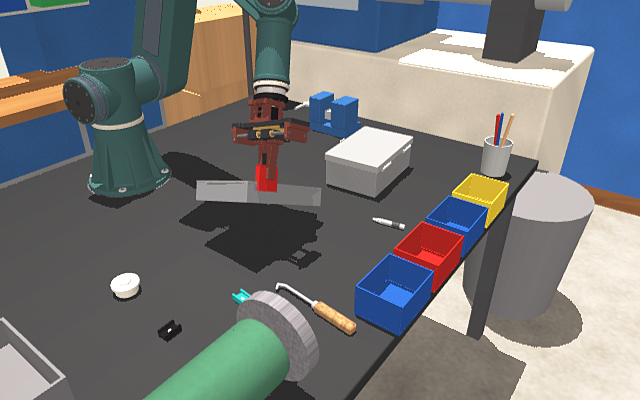

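View pics/wrist5.png

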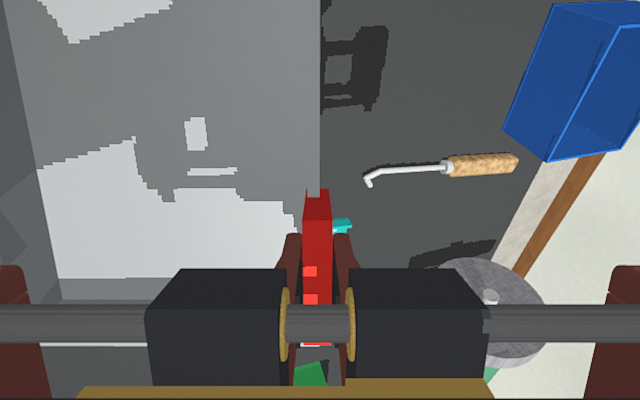

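View pics/top5.png

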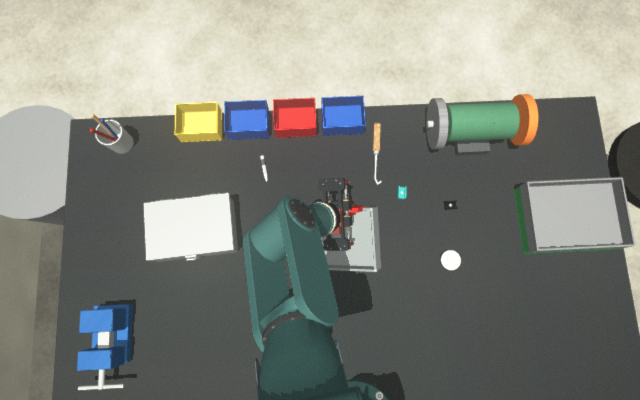

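All views agree: the tote is held, tipped 30.6° towards the yellow corner and clear of everything, and the bung, scraper and pin vise have not moved. No clips are left in the visible floor area. I'll check how much floor that covers.

Run:
```python
from h import *; from plant import env; import json
p,r=json.load(open("held.json")); o=env.get_obs()
yaw=R.from_euler("z",-2.7,degrees=True); T0=np.array([.5285,.004,0])
A0=R.from_rotvec(r);A1=R.from_rotvec(o["eef_rot"]);Q=A1*A0.inv()
tot=lambda P:yaw.inv().apply(Q.inv().apply(P-o["position"])+np.array(p)-T0)
for c in("wrist","top"):
    d=env.get_image(c);W=world(d);t=tot(W.reshape(-1,3)).reshape(W.shape)
    m=(abs(t[...,0])<.079)&(abs(t[...,1])<.119)&(t[...,2]>-.003)&(t[...,2]<.04)&(d["range_z"]>0)
    f=t[m&(t[...,2]<.011)]; hi=t[m&(t[...,2]>.014)]
    H,_,_=np.histogram2d(f[:,0],f[:,1],bins=[4,12],range=[[-.08,.08],[-.12,.12]]);print(c,"floor",np.median(f[:,2]).round(4));print(H.astype(int))
    H,_,_=np.histogram2d(hi[:,0],hi[:,1],bins=[4,12],range=[[-.08,.08],[-.12,.12]]);print("above");print(H.astype(int))
k=(Q*yaw).apply([[-.085,.125,0]])+(Q.apply(T0-np.array(p))+o["position"]);print("corner",k)
```

```text
wrist floor 0.0043
[[1663 1866 1986 2120 2281 2426 2614 2833 2149    0    0    0]
 [1253 1862 1993 2152 2291 2484 2708 2880 2226    0    0    0]
 [   0 1770 2002 2146 2312 2506 2654 2902 2258    0    0    0]
 [   0 1005 1712 2088 2262 2418 2631 2812 2222    0    0    0]]
above
[[ 87 127 157 108  61  36  20   1   0   0   0   0]
 [  0   0   0   0   0   0   0   0   0   0   0   0]
 [  0   0   0   0   0   0   0   0   0   0   0   0]
 [  0   0   0   0   0   0   0   0   0   0   0   0]]
top floor 0.0059
[[24 97 89 92 83 87 83 76  2  0  0  0]
 [27 94 94 76  9  1  5  4 14  0  0  0]
 [31 98 92 80 21 13 10  2  0  0  0  0]
 [26 82 73 26  0  0  0  0  0  0  0  0]]
above
[[1 0 0 0 0 0 0 0 0 0 0 0]
 [0 0 0 0 0 0 0 0 0 0 0 0]
 [0 0 0 0 0 0 0 0 0 0 0 0]
 [0 0 0 0 0 0 0 0 0 0 0 0]]
corner [[0.45013338 0.13270281 0.00339194]]
```

The corner is 3 mm above the bench. The visible floor is clear up to about y = 55 mm, so all the clips are at the low end, though the arm hides the corner itself. A short deeper tip will settle any straggler along the end wall.

```bash
python3 tip.py 33 35 37
```

```text
33.0
shift [ 0.0026 -0.0024 -0.0122] turn [-0.0126 -0.0193 -0.    ]
35.0
shift [ 0.0052 -0.0041 -0.024 ] turn [-0.0249 -0.0378 -0.    ]
37.0
shift [ 0.0081 -0.0061 -0.0357] turn [-0.0371 -0.0563 -0.    ]
```

```bash
python3 -m creep '[[0.0013,-0.001,-0.006,-0.006,-0.0095,0],[0.0026,-0.002,-0.0122,-0.0126,-0.0193,0],[0.0052,-0.0039,-0.024,-0.025,-0.0378,0],[0.0081,-0.006,-0.0357,-0.037,-0.0563,0],[0.0081,-0.006,-0.0357,-0.037,-0.0563,0]]'
for i in 1 2 3 4; do python3 -m creep '[[0,0,0,0,0,0],[0,0,0,0,0,0],[0,0,0,0,0,0],[0,0,0,0,0,0],[0,0,0,0,0,0]]' > last; done; cat last
python3 tip.py 35.5 34 33 32
```

```text
t: 13.1
position: [0.5677, 0.0025, 0.1995]
eef_rot: [1.807, 1.735, -0.184]
contact_force: [-0.0, 0.9, -3.8]
gripper_width: 0.0116
gripper_force: 60.0
t: 14.77
position: [0.5683, 0.0013, 0.1994]
eef_rot: [1.808, 1.734, -0.184]
contact_force: [-0.2, 0.3, -4.3]
gripper_width: 0.0113
gripper_force: 60.0
35.5
shift [-0.0015  0.0009  0.009 ] turn [0.0091 0.0139 0.    ]
34.0
shift [-0.0027  0.0017  0.018 ] turn [0.0183 0.0278 0.    ]
33.0
shift [-0.0034  0.0022  0.0241] turn [0.0244 0.0371 0.    ]
32.0
shift [-0.004   0.0026  0.0301] turn [0.0306 0.0463 0.    ]
```

```bash
python3 -m creep '[[-0.0007,0.0005,0.0045,0.0045,0.007,0],[-0.0015,0.0009,0.009,0.009,0.014,0],[-0.0027,0.0017,0.018,0.018,0.028,0],[-0.0034,0.0022,0.024,0.0245,0.037,0],[-0.004,0.0026,0.03,0.0306,0.0463,0]]' >/dev/null
for i in 1 2 3; do python3 -m creep '[[0,0,0,0,0,0],[0,0,0,0,0,0],[0,0,0,0,0,0],[0,0,0,0,0,0],[0,0,0,0,0,0]]' > last; done; cat last
python3 chk.py 6 | grep plane
python3 -c "
from plant import env
print(env.close_job())"
```

```text
t: 16.43
position: [0.5767, -0.0128, 0.1836]
eef_rot: [1.871, 1.794, -0.163]
contact_force: [-0.2, -0.5, -4.1]
gripper_width: 0.0119
gripper_force: 60.0
top plane 1548 2414 [-0.283  0.448  0.848] tilt 32.0
wrist plane 79056 88703 [-0.263  0.454  0.852] tilt 31.6
scene plane 764 2811 [-0.153 -0.755  0.638] tilt 50.3
the job is handed in; nothing more can be done
None
```

The job is handed in with the third clip in the tote and the tote held steady at about 32° towards its yellow corner, touching nothing; the arm hid that corner, so I infer the clips gathered there from the bare floor elsewhere, and no verdict came back.

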